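# Catch the spring cash drawer at the vegetable stall

### The job

Open the stall's cash drawer without letting it fly out: press the round release button with one finger and stop the drawer with the other finger within the first two or three centimetres as it springs out, holding it still there for a moment. Then let it run out gently against that finger until it is fully open, and leave it open. Only touch: do not pinch the drawer or reach into it, and leave the things around it alone.

Things in the scene. Friction and masses are not known exactly. Their poses are not given: they have to be found in the camera images.
- till: Dark steel cash till, black front; 295 mm deep (x), 280 wide (y), 94 high; fixed. Origin: on the counter under the middle of the front face. x runs from the front into the till, y left along the front, z up. The front is the plane x = 0, facing the robot; left, the drawer front; right, a broad stile with the release button at y = -114 mm, z = 52 mm. The flat lock at far left does nothing.
- release_face (a point): Centre of the outer end of the release button: plain steel, round, 26 mm in diameter, standing 24 mm out of the till's front, level, pointing at the robot; pressed along the till's +x. Its near edge is 23 mm to the right of the drawer front's edge. Axes as the till's.
- release (a joint): How far the release button is pressed in, m: 0 out, 0.009 at its stop. Sprung: it takes 2 N to start it and about 8 N where it lets the drawer go, 0.003 to 0.005 in. It comes out again by itself.
- drawer_face (a point): Centre of the outer face of the drawer front: smooth, 193 mm wide (till y from -78 to +115 mm), 66 mm high, 12 mm thick, 50 mm above the counter, flush with the till's front when shut; it moves with the drawer. The counter before it is free. Axes as the till's.
- drawer (a joint): How far the drawer stands out, m: 0 shut and latched (it can be pushed 3 mm further in, which does not release it), 0.11 fully open at its stop. It slides out along the till's -x. Once let go, a spring pushes it out with about 5 N all the way: left to itself it flies to its stop in about 0.25 s. Open, it stays open. The drawer with its coins weighs about 0.85 kg.
- potato: Loose potato, 95 x 64 x 63 mm, lying left of the drawer's path. Origin under its middle. To be left alone.
- ginger: Loose ginger root, about 130 x 75 x 33 mm, lying in front and to the right of the till. Origin under its middle. To be left alone.
- tea_jar: Loose closed tea jar, 68 mm in diameter, 95 mm high, standing right of the till. Origin under its middle. To be left alone.
- calculator: Loose calculator, 105 x 150 x 21 mm, lying on top of the till, 20 mm or more behind its front edge. Origin under its middle. To be left alone.

How it is judged (in metres and radians):
On the way, in this order (a step that is already met when the one before it is completed fails the run):
1. let go by the button, the drawer is caught and held still less than 40 mm out (value of joint drawer between 0.006 and 0.04 m and velocity of joint drawer between -0.03 and 0.03 m/s), for 0.2 s.
2. the drawer is let out gently, not left to shoot open (value of joint drawer between 0.055 and 0.105 m and velocity of joint drawer between -0.35 and 0.35 m/s), for 0.1 s.
At the end, for the whole second after the job is handed in: The drawer is fully open (within 5 mm of its 110 mm stop) and at rest, the release button is out again, and potato, ginger, tea jar and calculator are within 20 mm of where they were (value of joint drawer above 0.105 m and velocity of joint drawer below 0.02 m/s and value of joint release below 0.002 m and distance of each of potato, ginger, tea_jar, calculator from where it was at the start of the episode below 0.02 m); the robot touches nothing.
It fails at once if the drawer flies out (faster than 0.6 m/s) (velocity of joint drawer above 0.6 m/s).
It fails at once if the drawer front is pinched or the drawer reached into (x of the grasp point in the frame of drawer_face between 0.003 and 0.25 m and y of the grasp point in the frame of drawer_face between -0.1 and 0.1 m and z of the grasp point in the frame of drawer_face below 0.055 m).
It fails at once if a thing standing around the till is pushed or carried off (distance of any of potato, ginger, tea_jar, calculator from where it was at the start of the episode above 0.03 m).
It also fails if it takes over 40 s, if anything falls off the work surface, if the arm or the gripper's body presses on something with over 40 N, if the wrist force passes 120 N, or if a joint passes its speed limit or range.

### The arm

A 7-joint arm with a two-finger parallel gripper is mounted at the origin on the work surface. World frame = base frame: x ahead of the robot, y to its left, z up, the work surface at z = 0. Lengths are in mm, angles in rad, forces in N, time in s.
With the tool pointing down it reaches from about 400 to 900 mm from the base axis. Payload 5.6 kg.
Tool frame: the origin (TCP) lies between the finger pads; the fingertips stand 19 mm ahead of it and the grasp point (between the pads) is the TCP; z points along the fingers, y is the direction in which the jaws open and shut (so a half turn about z gives the same grasp; the last joint's range is limited). The gripper opens to 92 mm and grips with 3 to 60 N. Pads are 20 mm wide; open, the fingers measure 128 mm over their backs; the gripper's body (75 mm by 189 mm) begins 69 mm behind the grasp point.
Start: joints at [1.11, 0.468, -0.012, 1.603, 0.006, 1.071, -0.056], TCP at [263.699, -594.114, 233.592] pointing down, gripper open.
Joint ranges: [-2.53, 2.53], [-0.31, 2.02], [-1.57, 1.55], [0.28, 2.44], [-1.29, 4.43], [0.15, 1.84], [-2.92, 2.92]. Speed limits (rad/s): [2.57, 2.57, 3.14, 3.14, 3.14, 3.14, 3.14].

### API

Orientations are given as [roll, pitch, yaw] about the fixed x, y, z axes, in that order (R = Rz(yaw) Ry(pitch) Rx(roll)).
In Python, from rig import bot gives the robot as it stands.
- The arm moves only by the tool jog_arm, never from a script. Its argument "increments" is one flat list of numbers, 5 for each row, row after row: the shift along the tool's x, y, z in m, then the turn about the tool's z in rad, then the closure, from -1 (fully open) to 1 (shut), so that 0 is half open. In form: [x, y, z, spin, grip, x, y, z, spin, grip, ...]. A call has 1 to 20 rows; each row shifts and turns the commanded pose from where the row before left it, along the tool's axes as they then stand; what a row does not reach is not made up. A row lasts 1/10 s, in which the tool goes at most 50 mm and 8.59 degrees, less where a joint would pass 70% of its speed; a pose out of reach is approached as far as the arm can. A call is refused whole if a number of a shift passes 0.05 or a number of a turn 0.15, either way. A call with a gripper value outside its range is refused whole. The fingers move at their own pace and stop on an object; "force" is the grip in N (left out, the last holds). Time passes only in rows, so rows that do not move let the fingers close. It gives the time, the measured TCP pose, the force and the opening at its end, in the units of the state.
- bot.state(): the state, without advancing time (a new reading comes with each control period).
- bot.camera(name): name is "side" or "top" or "wrist"; returns a dict with "image" (400x640x3 uint8, red, green, blue), "camera_matrix" (3x3 intrinsics, pixels), "R" (3x3) and "t" (3): a world point X has camera coordinates R X + t; the wrist camera has in their place "hand_eye" (4x4, takes a point from camera to tool coordinates, whose origin is the TCP and whose axes are the flange's). Camera axes: x right, y down, z forward; pixel columns grow to the right and rows downward; lengths in mm; the calibration is good to about 2 mm. The wrist camera is an equidistant fisheye: a pixel r from the principal point sees the ray r / f radians off the axis. A picture is of the moment at which its call begins: read the wrist's pose just before it. There is no depth.
- bot.finish_job(): hands the job in, once; it reports no verdict.
The state is a dict: "t": time; "joint_positions": joint angles; "joint_vel": joint speeds; "joint_efforts": joint torques, N m; "position": TCP position; "tcp_rot": TCP orientation; "ft_force": force on the tool from outside, world axes, zero at the start; "torque": the same for the moment, N m; "opening": finger opening in mm.
Only numpy, scipy, OpenCV 4.12 (cv2) and the standard library are available. Lean on these libraries where they do the work, as an engineer would, in place of code of your own. Each camera call takes 0.05 s, during which the arm holds its last target. There are 200 camera calls.

## Working session

There is one attempt and no reset: what is moved stays moved. The work goes in short steps, Python scripts to look and compute and a tool call to move; the robot and the scene stay as the last step left them, time stands still between calls to the robot, and variables do not carry over. Pictures are saved under pics/ and viewed, about 8 in all and at most 12, crops included, and the job is handed in when it is done.

Besides the shell and the picture viewer there is one more tool, called after "Request:" by a JSON object that holds its "api" and its "payload", one argument or row to a line. jog_arm: Moves the arm, as the interface text tells. Its arguments: {"type":"object","properties":{"increments":{"type":"array"},"force":{"type":"number"}},"required":["increments"]}

```bash
mkdir -p pics; ls
python3 - <<'E'
from rig import bot
import cv2,numpy as np
s=bot.state();print(s)
for n in("side","top"):
    c=bot.camera(n);cv2.imwrite(f"pics/{n}0.png",c["image"][:,:,::-1]);print(n,c["camera_matrix"],c["R"],c["t"])
    np.savez(f"{n}.npz",K=c["camera_matrix"],R=c["R"],t=c["t"])
E
```

```text
pics
{'t': 0.0, 'joint_positions': array([ 1.10999913,  0.46834535, -0.01158788,  1.60364034,  0.00597375,
        1.07138174, -0.05629456]), 'joint_vel': array([ 1.39488825e-03, -2.88097327e-04, -1.21000877e-03, -6.65430560e-05,
       -1.58474983e-03, -8.79516453e-04,  7.73844296e-04]), 'joint_efforts': array([ 7.52710239e-04, -5.20565057e+01, -1.21441440e-02, -2.43748391e+01,
       -5.66954270e-02,  1.72009680e-02,  1.93144738e-04]), 'position': array([ 263.44705642, -593.61200163,  232.65402859]), 'tcp_rot': array([-3.13985564e+00,  1.06250248e-04,  4.17712920e-01]), 'ft_force': array([-0.13728647, -0.3616347 , -0.83081132]), 'torque': array([-0.01327599,  0.00392323,  0.0172545 ]), 'opening': 91.77204069136737}
side [[455.17461903   0.         320.09330978]
 [  0.         455.17461903 200.65868497]
 [  0.           0.           1.        ]] [[-0.6815385  -0.73174935 -0.00693999]
 [-0.46527696  0.44063173 -0.76769853]
 [ 0.56482088 -0.51998708 -0.6407736 ]] [427.7131804  340.9133732  801.47090791]
top [[485.92923923   0.         323.48204036]
 [  0.         485.92923923 207.00735252]
 [  0.           0.           1.        ]] [[-0.00683497 -0.99997501  0.00180623]
 [-0.99677536  0.00666866 -0.07996503]
 [ 0.07995099 -0.00234696 -0.99679603]] [  19.81497507  622.47139113 1303.32552843]
```

View pics/side0.png

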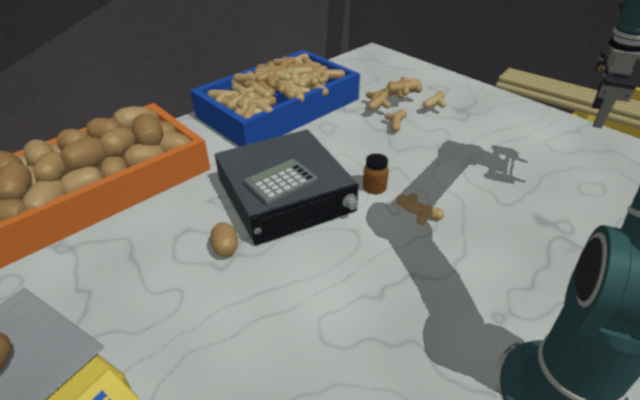

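View pics/top0.png

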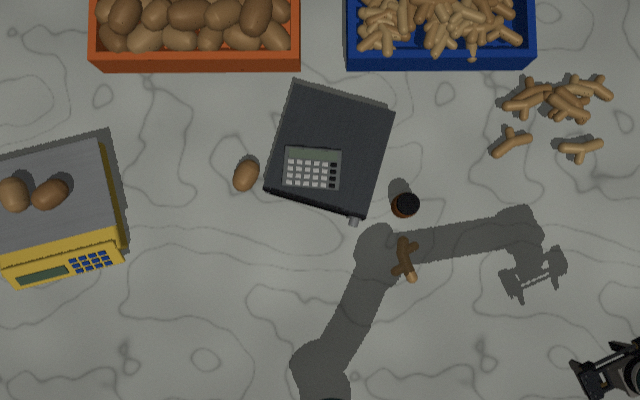

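The side view shows the till with its front at the lower right and the button at about (351,201). In the top view the till's top corners are near (292,80), (395,112), (365,218) and (264,190), with the button at (354,222). I'll zoom in to refine these.

Run:
```python
import cv2,numpy as np
a=cv2.imread("pics/top0.png")[70:240,240:440];b=cv2.imread("pics/side0.png")[120:260,200:400]
f=lambda i:cv2.convertScaleAbs(cv2.resize(i,None,fx=4,fy=4,interpolation=cv2.INTER_CUBIC),alpha=1.8,beta=10)
cv2.imwrite("pics/ta.png",f(a)[:600]);cv2.imwrite("pics/sb.png",f(b))
# top 4x crop cut at row 600 -> pixel 70+150
cv2.imwrite("pics/ta.png",cv2.resize(f(a),None,fx=.75,fy=.75))
```

```text
(no output)
```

View pics/ta.png

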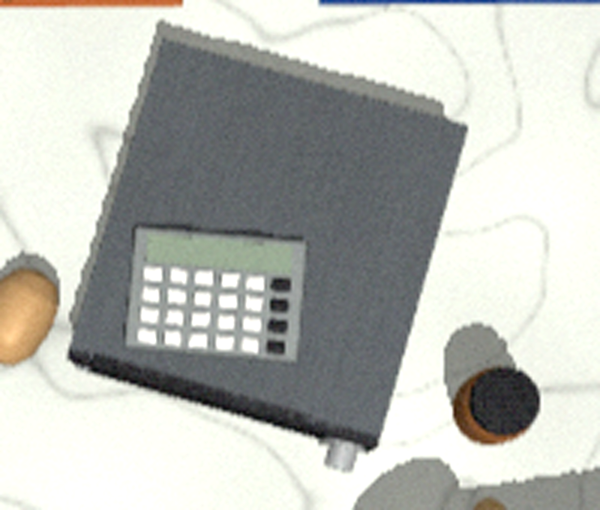

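View pics/sb.png

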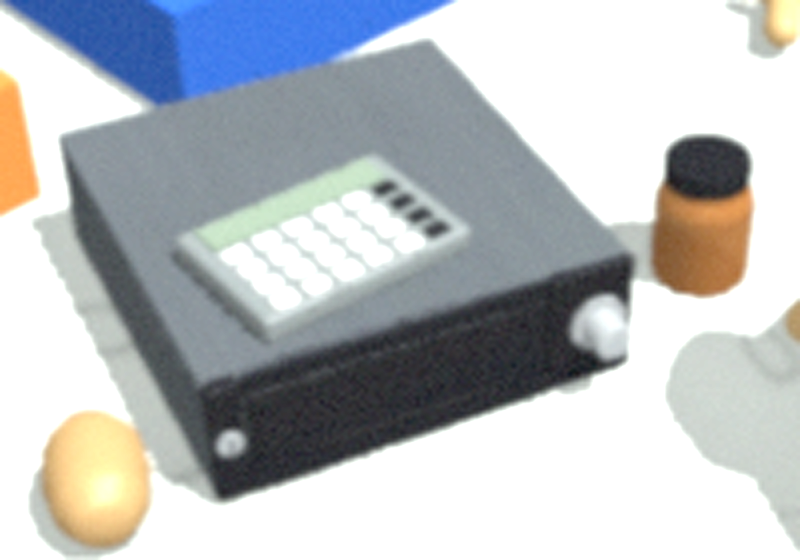

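Top-view crop (3x): till top corners are at about (162,38), (466,127), (379,437) and (75,350), and the button end is at (340,463). Side crop (4x): top corners (432,42), (62,142), (200,388) and (630,258), bottom corners (220,498) and (628,362), button face (608,332).

```bash
cat > h.py <<'E'
import numpy as np
from scipy.optimize import least_squares
C={n:np.load(n+".npz") for n in("side","top")}
def proj(n,P):
    c=C[n];p=np.atleast_2d(P)@c["R"].T+c["t"];p=p@c["K"].T;return p[:,:2]/p[:,2:]
def ray(n,uv,z):
    c=C[n];d=c["R"].T@np.linalg.solve(c["K"],[*uv,1]);o=-c["R"].T@c["t"];return o+d*(z-o[2])/d[2]
def T(q,P):
    c,s=np.cos(q[2]),np.sin(q[2]);return np.asarray(P)@np.array([[c,s,0],[-s,c,0],[0,0,1]])+[q[0],q[1],0]
E
python3 - <<'E'
from h import *
BL,BR,FR,FL=[295,140,94],[295,-140,94],[0,-140,94],[0,140,94]
obs={"top":([BL,BR,FR,FL,[-24,-114,52]],np.array([[162,38],[466,127],[379,437],[75,350],[340,463]])/3+[240,70]),
"side":([BR,BL,FL,FR,[0,140,0],[0,-140,0],[-24,-114,52]],np.array([[432,42],[62,142],[200,388],[630,258],[220,498],[628,362],[608,332]])/4+[200,120])}
f=lambda q:np.concatenate([(proj(n,T(q,P))-u).ravel() for n,(P,u) in obs.items()])
r=least_squares(f,[700,0,0],loss="soft_l1");q=r.x;print(q,f(q).reshape(-1,2).round(1))
print("button",T(q,[-24,-114,52]),"drawer",T(q,[0,18.5,83]))
for nm,uv,z in(("jar",np.array([504,400])/3+[240,70],95),("gingerA",(413,278),20),("gingerB",(398,275),15),("gingerC",(404,238),20),("potato",(246,174),32)):
    p=ray("top",uv,z);c,s=np.cos(q[2]),np.sin(q[2]);d=p[:2]-q[:2];print(nm,p.round(),"till",(c*d[0]+s*d[1]).round(),(-s*d[0]+c*d[1]).round())
E
```

```text
[ 6.28389015e+02  4.07968562e+01 -2.89886110e-01] [[ 0.3 -1.3]
 [ 0.9 -2. ]
 [-0.6  2.1]
 [-2.9  1. ]
 [-0.8  0.3]
 [-0.5 -3.6]
 [-1.7 -4.3]
 [ 0.8 -0.9]
 [ 0.9 -2.6]
 [-0.1  0.9]
 [-0.3  0.2]
 [ 1.3  0.6]]
button [572.80426837 -61.58642341  52.        ] drawer [633.67711214  58.52497027  83.        ]
jar [ 625. -203.   95.] till 67.0 -235.0
gingerA [ 428. -226.   20.] till -116.0 -313.0
gingerB [ 436. -186.   15.] till -119.0 -272.0
gingerC [ 537. -204.   20.] till -18.0 -260.0
potato [714. 227.  32.] till 29.0 203.0
```

```bash
cat >> h.py <<'E'
from scipy.spatial.transform import Rotation as Ro
Q=[628.4,40.8,-.29]
def goto(s,tgt,yaw=None):
    R=Ro.from_euler("xyz",s["tcp_rot"]).as_matrix()
    if yaw is not None: R=Ro.from_euler("xyz",[np.pi,0,yaw]).as_matrix()
    return R.T@(np.array(tgt)-s["position"])
def till(p,q=Q):
    d=np.array(p,float)-[q[0],q[1],0];c,s=np.cos(q[2]),np.sin(q[2]);return np.array([c*d[0]+s*d[1],-s*d[0]+c*d[1],d[2]])
E
python3 - <<'E'
from h import *;from rig import bot
s=bot.state();t=T(Q,[-110,-59,200]);print(t,"spin",s["tcp_rot"][2]+.35,goto(s,t,-.35))
c=bot.camera("wrist");print(c["hand_eye"],c["camera_matrix"])
E
```

```text
[506.12199241  15.71835611 200.        ] spin 0.767741511238245 [  18.97198755 -655.66164305   32.76094427]
[[-5.84186435e-05 -9.71776239e-01 -2.35904510e-01  6.49548830e+01]
 [ 9.99999799e-01 -2.05777277e-04  6.00034466e-04  6.10330772e-01]
 [-6.31643025e-04 -2.35904427e-01  9.71776056e-01 -1.51278110e+02]
 [ 0.00000000e+00  0.00000000e+00  0.00000000e+00  1.00000000e+00]] [[309.70691629   0.         319.31263534]
 [  0.         309.70691629 193.96704424]
 [  0.           0.           1.        ]]
```

Request:
{"api": "jog_arm", "payload": {
  "increments": [0,0,0,0.128,-1,0,0,0,0.128,-1,0,0,0,0.128,-1,0,0,0,0.128,-1,0,0,0,0.128,-1,0,0,0,0.128,-1,0.002,-0.041,0,0,-1,0.002,-0.041,0,0,-1,0.002,-0.041,0,0,-1,0.002,-0.041,0,0,-1,0.002,-0.041,0,0,-1,0.002,-0.041,0,0,-1,0.002,-0.041,0,0,-1,0.002,-0.041,0,0,-1]
}}

```text
t: 1.55
position: [391.6, -289.8, 233.6]
tcp_rot: [3.142, 0.0, -0.35]
ft_force: [0.5, 1.7, 1.0]
opening: 91.5
```

Request:
{"api": "jog_arm", "payload": {
  "increments": [0,-0.041,0,0,-1,0,-0.041,0,0,-1,0,-0.041,0,0,-1,0,-0.041,0,0,-1,0,-0.041,0.01,0,-1,0,-0.041,0.01,0,-1,0,-0.041,0.01,0,-1,0,-0.041,0,0,-1,0,0,0,0,-1,0,0,0,0,-1]
}}

```text
t: 2.55
position: [503.6, 17.1, 203.2]
tcp_rot: [3.141, 0.001, -0.348]
ft_force: [0.4, -0.9, 0.6]
opening: 91.9
```

Run:
```python
from h import *;from rig import bot;import cv2
s=bot.state();c=bot.camera("wrist");print(s["t"],s["position"],s["tcp_rot"],till(s["position"]),s["ft_force"])
cv2.imwrite("pics/w1.png",c["image"][:,:,::-1])
np.savez("w1.npz",p=s["position"],r=s["tcp_rot"],H=c["hand_eye"],K=c["camera_matrix"])
```

```text
2.55 [503.64967923  17.14731795 203.2241994 ] [ 3.14111305e+00  7.49363687e-04 -3.48169536e-01] [-112.77769378  -58.33766952  203.2241994 ] [ 0.38694477 -0.93065091  0.62782152]
```

View pics/w1.png

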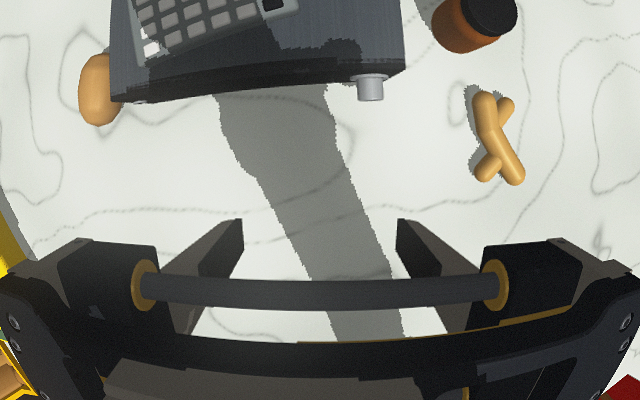

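The wrist view shows the button end at about (370,98), the till's front-left bottom corner near (113,101) and right one near (404,73). The path ahead is free. I'll check these against the model.

Run:
```python
from h import *
w=np.load("w1.npz");R=Ro.from_euler("xyz",w["r"]).as_matrix();H=w["H"]
def wp(P):
    p=(np.asarray(P)-w["p"])@R; p=(p-H[:3,3])@H[:3,:3]
    r=np.hypot(p[0],p[1]);th=np.arctan2(r,p[2]);return w["K"][:2,2]+w["K"][0,0]*th*p[:2]/r
for n,P in dict(btnC=[-24,-114,52],btnTop=[-24,-114,65],btnBot=[-24,-114,39],FLt=[0,140,94],FLb=[0,140,0],FRt=[0,-140,94],FRb=[0,-140,0]).items(): print(n,wp(T(Q,P)).round(1))
```

```text
btnC [369.9  94.3]
btnTop [372.1  93.2]
btnBot [367.8  95.3]
FLt [109.2  96.2]
FLb [154.1  99.3]
FRt [405.8  63. ]
FRb [383.6  77. ]
```

Run:
```python
import cv2
i=cv2.imread("pics/w1.png")[40:125,330:430]
cv2.imwrite("pics/w1b.png",cv2.convertScaleAbs(cv2.resize(i,None,fx=6,fy=6,interpolation=cv2.INTER_CUBIC),alpha=1.5))
```

```text
(no output)
```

View pics/w1b.png

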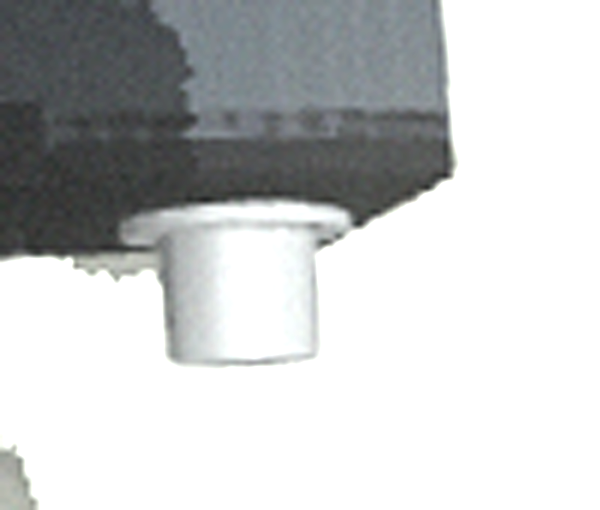

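The button end is at row 100, where the model predicts 95. The till therefore stands about 5 mm nearer than fitted. The sideways position and yaw agree. Next I descend and advance to just short of the button.

Request:
{"api": "jog_arm", "payload": {
  "increments": [0,0,0.024,0,-1,0,0,0.024,0,-1,0,0,0.024,0,-1,0,0,0.024,0,-1,0,0,0.024,0,-1,0,0,0.024,0,-1,0.012,-0.001,0,0,-1,0.012,-0.001,0,0,-1,0.012,-0.001,0,0,-1,0.012,-0.001,0,0,-1,0.012,0,0,0,-1,0,0,0,0,-1,0,0,0,0,-1]
}}

```text
t: 3.9
position: [561.5, -0.4, 59.6]
tcp_rot: [3.141, 0.0, -0.351]
ft_force: [-0.4, -0.4, 0.4]
opening: 91.9
```

Run:
```python
from h import *;from rig import bot;import cv2
s=bot.state();c=bot.camera("wrist");print(s["t"],s["position"],s["tcp_rot"],till(s["position"]),s["ft_force"])
i=c["image"][100:300,160:480,::-1];cv2.imwrite("pics/w2.png",cv2.convertScaleAbs(cv2.resize(i,None,fx=2.5,fy=2.5),alpha=1.5))
```

```text
3.9 [ 5.61523665e+02 -3.75310197e-01  5.95895827e+01] [ 3.14149183e+00  2.88823649e-04 -3.50550652e-01] [-52.30966691 -58.57942563  59.58958275] [-0.36366659 -0.39330001  0.39350267]
```

View pics/w2.png

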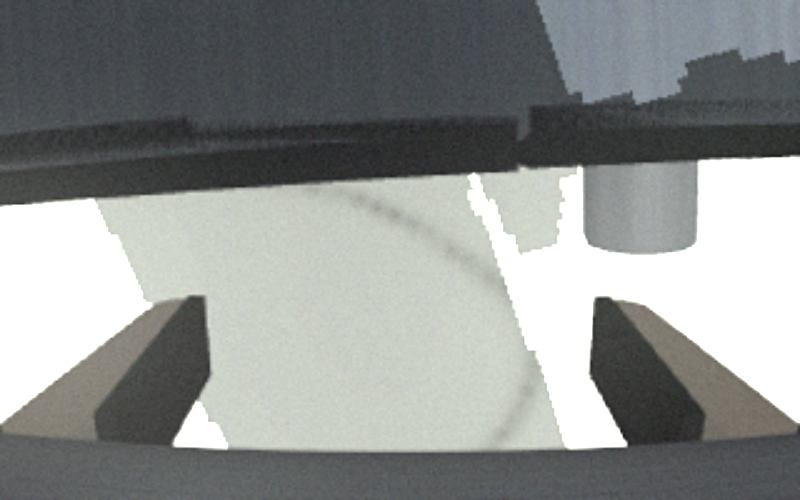

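The right finger lines up with the button (button centre column 641, finger centre about 635). The left finger faces the drawer. I'll creep forward and watch the force.

Request:
{"api": "jog_arm", "payload": {
  "increments": [0.004,0,0,0,-1,0.004,0,0,0,-1,0,0,0,0,-1]
}}

```text
t: 4.25
position: [569.6, -3.2, 59.7]
tcp_rot: [-3.142, -0.001, -0.351]
ft_force: [-0.0, 0.6, 0.3]
opening: 91.7
```

Request:
{"api": "jog_arm", "payload": {
  "increments": [0.002,0,0,0,-1,0.001,0,0,0,-1,0,0,0,0,-1]
}}

```text
t: 4.55
position: [572.0, -4.1, 59.5]
tcp_rot: [3.142, 0.0, -0.35]
ft_force: [-0.1, -0.4, 0.8]
opening: 91.7
```

Request:
{"api": "jog_arm", "payload": {
  "increments": [0.002,0,0,0,-1,0,0,0,0,-1]
}}

```text
t: 4.75
position: [574.0, -4.8, 59.6]
tcp_rot: [-3.142, -0.0, -0.35]
ft_force: [0.3, 0.2, 0.9]
opening: 91.9
```

Request:
{"api": "jog_arm", "payload": {
  "increments": [0.002,0,0,0,-1,0,0,0,0,-1]
}}

```text
t: 4.95
position: [575.9, -5.6, 59.6]
tcp_rot: [-3.142, -0.0, -0.35]
ft_force: [-0.3, 0.1, 0.2]
opening: 91.6
```

Request:
{"api": "jog_arm", "payload": {
  "increments": [0.001,0,0,0,-1,0,0,0,0,-1]
}}

```text
t: 5.15
position: [576.2, -5.6, 59.5]
tcp_rot: [3.141, 0.001, -0.35]
ft_force: [-1.7, -0.3, 1.4]
opening: 91.6
```

Contact came where the corrected model put it. Now I press.

Request:
{"api": "jog_arm", "payload": {
  "increments": [0.0015,0,0,0,-1,0,0,0,0,-1]
}}

```text
t: 5.35
position: [576.9, -5.8, 59.4]
tcp_rot: [3.141, 0.003, -0.35]
ft_force: [-4.8, 1.3, 3.6]
opening: 91.8
```

Request:
{"api": "jog_arm", "payload": {
  "increments": [0.0015,0,0,0,-1,0,0,0,0,-1]
}}

```text
t: 5.55
position: [577.1, -5.9, 59.3]
tcp_rot: [3.14, 0.005, -0.351]
ft_force: [-8.1, 3.3, 7.5]
opening: 91.9
```

Request:
{"api": "jog_arm", "payload": {
  "increments": [0.001,0,0,0,-1,0,0,0,0,-1]
}}

```text
t: 5.75
position: [577.5, -6.0, 59.3]
tcp_rot: [3.14, 0.006, -0.351]
ft_force: [-8.9, 3.6, 7.9]
opening: 91.9
```

The upward force of 8 N was not expected, so I'll look before pressing harder.

Run:
```python
from rig import bot;import cv2
s=bot.state();print(s["ft_force"],s["torque"],s["joint_positions"])
c=bot.camera("side");i=c["image"][100:260,230:430,::-1];cv2.imwrite("pics/s3.png",cv2.convertScaleAbs(cv2.resize(i,None,fx=3.75,fy=3.75,interpolation=cv2.INTER_CUBIC),alpha=1.8,beta=15))
```

```text
[-8.9443782   3.60397218  7.86302775] [ 0.453869    2.14330094 -0.46001602] [ 0.08823066  0.5919565  -0.1747875   1.88279251  0.1519406   0.68582084
 -2.09731178]
```

View pics/s3.png

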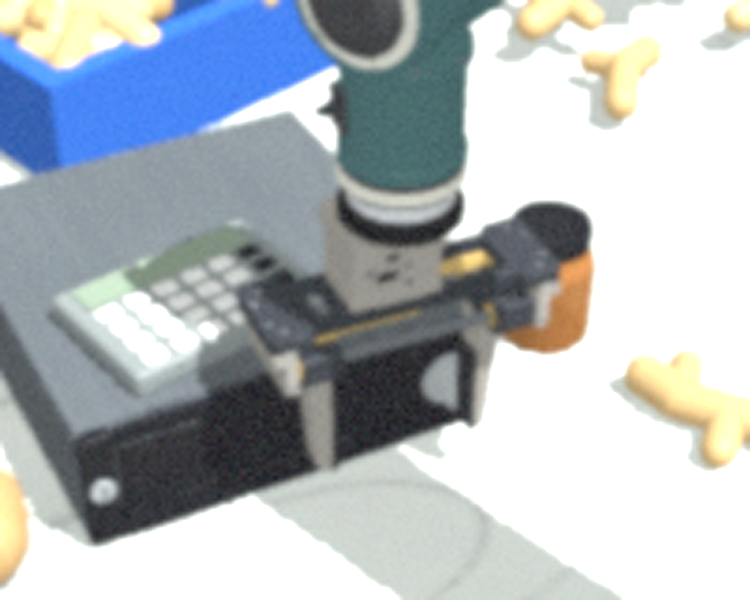

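The side view shows the right finger's tip at the button and nothing else touching. The moment also places the contact at the fingertip. The upward part looks like friction from the compliant arm sagging, so I'll relieve it by raising the command slightly.

Request:
{"api": "jog_arm", "payload": {
  "increments": [0,0,-0.002,0,-1,0,0,0,0,-1]
}}

```text
t: 6.0
position: [577.3, -6.1, 60.3]
tcp_rot: [3.14, 0.006, -0.351]
ft_force: [-7.2, 2.9, 0.1]
opening: 92.0
```

Run:
```python
from h import *;from rig import bot
s=bot.state();print(s["position"],till(s["position"]),s["ft_force"],s["tcp_rot"])
R=Ro.from_euler("xyz",s["tcp_rot"]).as_matrix()
for y in(-55,55):print(proj("side",s["position"]+R@np.array([0,y,19]))-[230,100])
```

```text
[577.28525518  -6.14351749  60.2551006 ] [-35.5567879  -59.59971315  60.2551006 ] [-7.20776167  2.90660936  0.08420659] [ 3.14036485  0.00629737 -0.35054607]
[[ 85.02213002 122.42313739]]
[[126.34061309 110.39969603]]
```

It was friction: the vertical force is gone. I'll keep pressing, adding a little lift with each step.

Request:
{"api": "jog_arm", "payload": {
  "increments": [0.002,0,-0.001,0,-1,0,0,0,0,-1]
}}

```text
t: 6.2
position: [577.6, -6.2, 60.3]
tcp_rot: [3.14, 0.01, -0.351]
ft_force: [-8.9, 4.1, -2.1]
opening: 92.2
```

Request:
{"api": "jog_arm", "payload": {
  "increments": [0.002,0,-0.001,0,-1,0,0,0,0,-1]
}}

```text
t: 6.4
position: [578.3, -6.5, 60.5]
tcp_rot: [3.139, 0.012, -0.351]
ft_force: [-9.0, 5.2, -5.8]
opening: 92.1
```

Run:
```python
from h import *;from rig import bot
s=bot.state();R=Ro.from_euler("xyz",s["tcp_rot"]).as_matrix()
print(till(s["position"]),R.T@s["ft_force"],R.T@s["torque"],s["tcp_rot"])
```

```text
[-34.49479136 -59.66717677  60.50756851] [-10.16328679  -1.76493522   5.96956494] [ 0.66483853 -2.47572635  0.50567504] [ 3.13945319  0.01249873 -0.35083799]
```

Only the button is loaded so far (about 2.5 mm in), and the drawer is still latched. I'll continue.

Request:
{"api": "jog_arm", "payload": {
  "increments": [0.002,0,0.001,0,-1,0,0,0,0,-1]
}}

```text
t: 6.6
position: [581.4, -7.6, 60.6]
tcp_rot: [3.139, 0.01, -0.349]
ft_force: [-8.9, 4.5, 1.0]
opening: 91.5
```

Request:
{"api": "jog_arm", "payload": {
  "increments": [0.002,0,0,0,-1,0,0,0,0,-1]
}}

```text
t: 6.8
position: [583.0, -8.0, 60.6]
tcp_rot: [3.139, 0.01, -0.348]
ft_force: [-9.9, 4.1, 0.8]
opening: 92.1
```

```bash
cat > st.py <<'E'
from h import *;from rig import bot
s=bot.state();R=Ro.from_euler("xyz",s["tcp_rot"]).as_matrix()
print(s["t"],till(s["position"]),R.T@s["ft_force"],R.T@s["torque"],s["tcp_rot"])
E
python3 st.py
```

```text
6.8 [-29.53349811 -59.77870328  60.58607804] [-10.70224754  -0.47122245  -0.66158869] [ 1.50404082e-01 -2.42805101e+00 -2.29490354e-03] [ 3.13915445  0.01026466 -0.34823526]
```

The moment about the tool axis has dropped to zero with 10.7 N total. That means about 5 N on each finger, so the drawer has been released and is resting on the left finger. I'll hold and check with the camera.

Request:
{"api": "jog_arm", "payload": {
  "increments": [0,0,0,0,-1,0,0,0,0,-1,0,0,0,0,-1]
}}

```text
t: 7.1
position: [583.0, -8.1, 60.6]
tcp_rot: [3.139, 0.01, -0.348]
ft_force: [-11.1, 5.3, 0.7]
opening: 92.0
```

```bash
python3 st.py
python3 - <<'E'
from rig import bot;import cv2
c=bot.camera("wrist")
i=c["image"][100:300,160:480,::-1];cv2.imwrite("pics/w4.png",cv2.convertScaleAbs(cv2.resize(i,None,fx=2.5,fy=2.5),alpha=1.7))
E
```

```text
7.1 [-29.54788995 -59.80498588  60.60656493] [-12.28603116  -1.19494599  -0.60126335] [ 0.10177286 -2.35665672 -0.07387152] [ 3.13919117  0.01011867 -0.34829931]
```

View pics/w4.png

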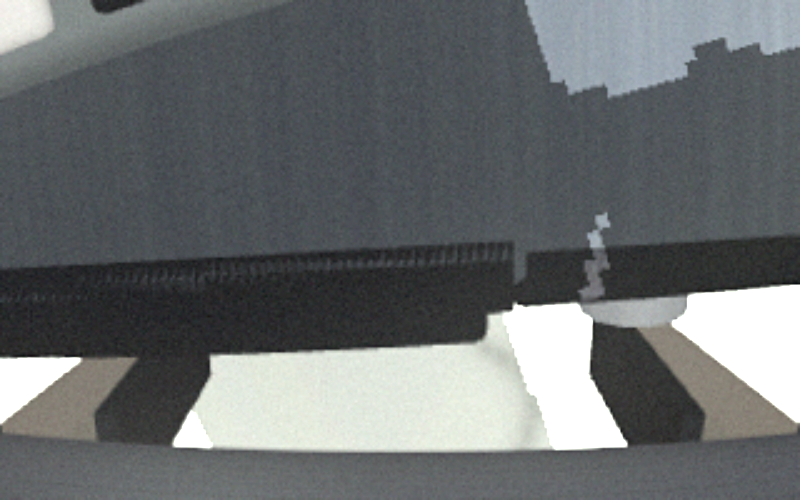

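The drawer front's right corner is at row 343, about 40 px (10 mm) ahead of the stile at row 303, and its face rests on the left finger. It is caught and still. I'll ease back slowly and hold again for margin.

Request:
{"api": "jog_arm", "payload": {
  "increments": [-0.002,0,0,0,-1,-0.002,0,0,0,-1,-0.002,0,0,0,-1,-0.002,0,0,0,-1,-0.002,0,0,0,-1,0,0,0,0,-1,0,0,0,0,-1,0,0,0,0,-1,0,0,0,0,-1,0,0,0,0,-1]
}}

```text
t: 8.15
position: [575.4, -5.8, 60.8]
tcp_rot: [3.139, 0.006, -0.348]
ft_force: [-5.9, 1.8, -2.1]
opening: 92.0
```

```bash
python3 st.py
```

```text
8.15 [-37.4534935  -59.82255858  60.83490354] [-6.17194168  0.31004739  2.1284904 ] [-0.09905097 -1.23254303 -0.39305139] [ 3.13926992  0.00599127 -0.34760203]
```

Only the left finger is loaded now (about 6 N) and the drawer is about 18 mm out. I'll let it out gently.

Request:
{"api": "jog_arm", "payload": {
  "increments": [-0.003,0,0,0,-1,-0.005,0,0,0,-1,-0.006,0,0,0,-1,-0.006,0,0,0,-1,-0.006,0,0,0,-1,-0.006,0,0,0,-1,-0.006,0,0,0,-1,-0.006,0,0,0,-1,-0.006,0,0,0,-1,-0.006,0,0,0,-1,-0.003,0,0,0,-1,0,0,0,0,-1,0,0,0,0,-1]
}}

```text
t: 9.45
position: [521.9, 12.8, 62.8]
tcp_rot: [3.14, 0.001, -0.351]
ft_force: [-6.8, -2.7, -0.0]
opening: 91.9
```

```bash
python3 st.py
```

```text
9.45 [-94.07739628 -57.26972576  62.77756224] [-5.43485796  4.81216223  0.0391486 ] [-0.72182102 -1.18283399 -0.25158293] [ 3.13976606e+00  8.94868386e-04 -3.50558366e-01]
```

Still 5.4 N on the finger, with the drawer about 75 mm out. I'll continue to the stop and then back clear.

Request:
{"api": "jog_arm", "payload": {
  "increments": [-0.004,0,0,0,-1,-0.006,0,0,0,-1,-0.006,0,0,0,-1,-0.006,0,0,0,-1,-0.006,0,0,0,-1,-0.006,0,0,0,-1,-0.006,0,0,0,-1,-0.008,0,0,0,-1,-0.008,0,0,0,-1,-0.008,0,0,0,-1,0,0,0,0,-1,0,0,0,0,-1]
}}

```text
t: 10.65
position: [463.3, 35.9, 62.8]
tcp_rot: [-3.141, -0.001, -0.35]
ft_force: [1.1, -0.1, -0.2]
opening: 91.7
```

```bash
python3 st.py
python3 - <<'E'
from rig import bot;import cv2
c=bot.camera("wrist");cv2.imwrite("pics/w5.png",cv2.convertScaleAbs(c["image"][:,:,::-1],alpha=1.5))
E
```

```text
10.65 [-156.80976961  -51.88165496   62.77192599] [ 1.11420967 -0.25302527  0.21627419] [ 0.02122629 -0.08669661  0.01108814] [-3.14118701e+00 -8.73082821e-04 -3.49973772e-01]
```

View pics/w5.png

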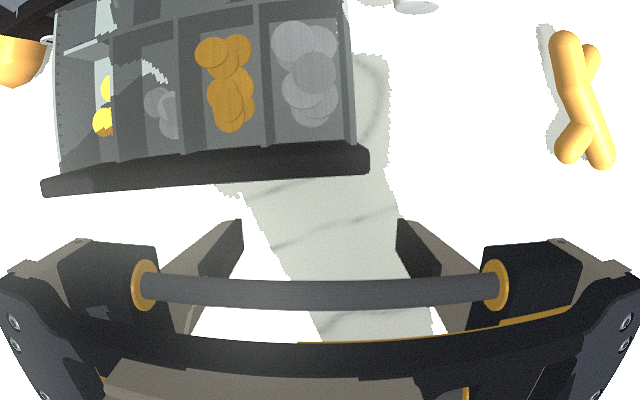

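The drawer stands open with its front at row 150–190, and the fingers are well clear of it (tips at row 220). One last top view for the surroundings.

Run:
```python
from rig import bot;import cv2,numpy as np
from h import *
a=cv2.imread("pics/top0.png")[60:300,200:460];c=bot.camera("top");b=c["image"][60:300,200:460,::-1]
print(proj("top",T([623.5,42,-.29],[-110,18.5,83]))-[200,60],bot.state()["joint_vel"].round(3))
cv2.imwrite("pics/t5.png",cv2.resize(np.hstack([a,b]),None,fx=1.5,fy=1.5))
```

```text
[[ 94.68853288 183.48288378]] [ 0.002  0.003  0.    -0.001  0.001  0.001  0.   ]
```

View pics/t5.png

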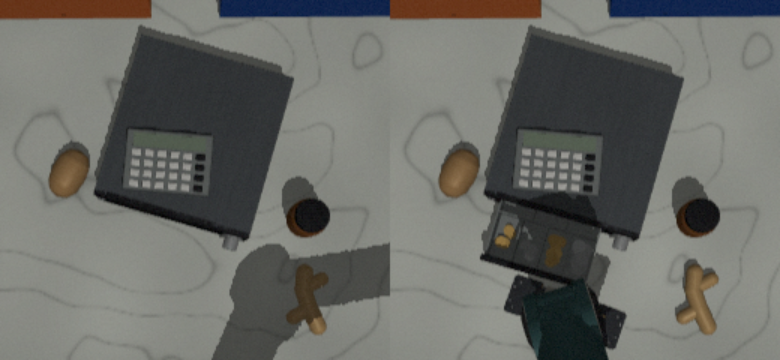

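Left is before, right is now. The potato, ginger, jar and calculator have not moved, the button is out again, and the drawer front is about where a 110 mm opening should put it (around (532,275)). I'll hand in.

```bash
python3 -c "
from rig import bot
print(bot.finish_job())"
```

```text
the job is handed in; nothing more can be done
None
```

The cash drawer is fully open and I've handed the job in; no verdict came back. I pressed the button with the right finger and caught the drawer on the left finger about 10 mm out. I held it there and again at about 18 mm, then let it run out against the finger at about 0.06 m/s and backed clear.

**Last checks:**
- **Force:** it read about 1 N, against noise of up to about 1 N, so nothing is being touched.
- **Drawer:** the wrist view showed the fingers about 30 mm clear of the drawer front. The top view showed the front about where a 110 mm opening should put it.
- **Surroundings:** the button was out again, and the potato, ginger, jar and calculator looked unmoved.

**What didn't agree at first:**
- **Till position:** my first fit put the till about 5 mm too far away; the wrist picture and the contact corrected it.
- **Button force:** it took about 10 N rather than 8 N to release, with up to 8 N of vertical friction that I relieved on the way.
- **Drawer speed:** I had no direct reading of it during the catch. From the gap of roughly 10–15 mm I estimate about 0.35–0.4 m/s, under the 0.6 m/s limit.

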